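# Open the tall push-to-open box on the kitchen ledge

### The arm

A 6-joint arm with a two-finger parallel gripper is mounted at the origin on the work surface. World frame = base frame: x ahead of the robot, y to its left, z up, the work surface at z = 0. Lengths are in m, angles in rad, forces in N, time in s.
With the tool pointing down it reaches from about 0.35 to 0.975 m from the base axis. Payload 4.9 kg.
Tool frame: the origin (TCP) lies midway between the tips of the shut fingers; the grasp point (between the pads) lies 19 mm behind it; z points along the fingers, y is the direction in which the jaws open and shut (so a half turn about z gives the same grasp; the last joint's range is limited). The gripper opens to 85 mm and grips with 20 to 120 N. Pads are 22 mm wide; open, the fingers measure 114 mm over their backs; the gripper's body (76 mm by 85 mm) begins 54 mm behind the grasp point. The pads swing forward as they close: fully open they stand 13 mm farther back than shut.
Start: joints at [-1.283, 0.053, 1.613, -0, 1.476, -0.119], TCP at [0.247, -0.574, 0.231] pointing down, gripper open.
Joint ranges: [-3.01, 3.01], [-1.01, 2.22], [0.06, 2.58], [-1.02, 4.17], [0.09, 2.62], [-3.14, 3.14]. Speed limits (rad/s): [2.57, 2.57, 3.14, 3.14, 3.14, 3.14].

### API

Orientations are given as a unit quaternion [w, x, y, z].
In Python, from plant import manip, cams gives the robot as it stands.
- The arm moves only by the tool jog_arm, never from a script. Its argument "targets" is a list of rows, each a list of 4 numbers: the shift along the tool's x, y, z in m, then the turn about the tool's z in degrees. A call has 1 to 5 rows; each row is the pose to reach, as a shift and turn from the pose commanded when the call began, along the tool's axes at that moment; what a row does not reach only later rows make up. A row lasts 1/12 s, in which the tool goes at most 41.7 mm and 7.16 degrees, less where a joint would pass 70% of its speed; a pose out of reach is approached as far as the arm can. A call with a gripper value outside its range is refused whole. "fingers" is the opening, from 0 (shut) to 1 (fully open), set as the call begins (left out, the last holds). The fingers move at their own pace and stop on an object; the grip force is fixed at half the most. Time passes only in rows, so rows that repeat a pose let the fingers close. It gives the time, the measured TCP pose, the force and the opening at its end, in the units of the state.
- manip.state(): the state, without advancing time (a new reading comes with each control period).
- cams.grab_frame(name): name is "scene" or "top"; returns the picture (384x512x3 uint8, red, green, blue); there is no depth.
- cams.get_calibration(name): a dict with "camera_matrix" (3x3 intrinsics, pixels), "cam_to_world" (4x4, takes a point from camera to world coordinates). Camera axes: x right, y up, looking along -z (the intrinsics and any distortion apply to the point x, -y, -z); pixel columns grow to the right and rows downward; lengths in m; the calibration is good to about 2 mm. A picture is of the moment at which its call begins. get_calibration takes no time and is no camera call.
- manip.job_done(): hands the job in, once; it reports no verdict.
The state is a dict: "time": time; "joint_pos": joint angles; "joint_vel": joint speeds; "joint_efforts": joint torques, N m; "tool_pos": TCP position; "tool_rot": TCP orientation; "contact_force": force on the tool from outside, world axes, zero at the start; "ft_torque": the same for the moment, N m; "gripper_width": opening from 0.0 (shut) to 1.0 (fully open).
Only numpy, scipy, OpenCV 4.12 (cv2) and the standard library are available. Lean on these libraries where they do the work, as an engineer would, in place of code of your own. Each camera call takes 0.05 s, during which the arm holds its last target. There are 200 camera calls.

### The job

Open the taller of the two teak push-to-open boxes: press its lid down at the steel thumb mark until the catch lets go, and take your finger away so that the lid springs ajar by itself. Then push the lid up and over with a fingertip until it leans back fully open and stays there. Do it by touch alone, without pinching the lid, leave the lower box shut, and leave both boxes and the other things on the ledge standing where they are.

Things in the scene. Friction and masses are not known exactly. Their poses are not given: they have to be found in the camera images.
- tall_box: The tall teak box, the one to open: 140 mm deep (its own x) by 110 mm wide (its own y) by 150 mm high, walls 5 mm thick, loose on the ledge, about 1 kg. Origin at the centre of its underside, z up. Its front looks along its own -x (roughly towards the robot), the hinge is along its back (+x) edge.
- tall_lid (a joint): Tall box's lid angle, rad. 0 = shut, flush with the walls. Negative = pressed in (stop at -0.06). The catch lets go at about -0.04: about 4 N and 4 mm at the thumb mark (6 mm to the stop). When the finger is withdrawn, a spring lifts the lid to about 0.43 (ajar) and holds it; beyond, it swings freely (under 1 N at its edge). Past about 1.66 it falls back to its stop at 1.85 = fully open.
- tall_mark (a point): Centre of the round steel thumb mark (22 mm across) on the top face of the tall box's lid, 105 mm in front of the hinge, midway across; moves with the lid.
- tall_edge (a point): Middle of the front edge of the tall lid, 129 mm in front of the hinge and 5 mm below its top face; moves with the lid. The lid is 97 mm wide, 8 mm thick (a 6 mm board with a 2 mm raised panel on top, inset 9 mm), 0.12 kg, set inside the walls with 1 mm gaps. Ajar, its edge stands about 50 mm above the walls, open space beneath.
- tall_hinge (a point): Middle of the hinge line of the tall box, at the top of the walls, 65 mm behind the box's centre line along its own +x, 150 mm above the ledge. The line runs along the box's own y.
- low_box: The lower teak box, same shape and footprint (140 by 110 mm) and the same kind of lid and catch, but only 90 mm high, about 0.7 kg, loose. To be left shut. Origin at the centre of its underside.
- low_lid (a joint): Angle in rad of the lower box's lid: 0 = shut; to be left so.
- cobek: Stone mortar bowl, 180 mm across the rim, 52 mm high, 2.2 kg, loose. Origin at the centre of its underside. Not to be disturbed.
- pestle: Bent teak pestle lying on the ledge, 30 mm thick, about 130 mm long along its own y. Origin on the ledge under its middle. Not to be disturbed.
- cup: Yellow plastic measuring cup, 76 mm across the rim, 75 mm high, loop handle on its own +y side reaching 62 mm from the axis; light. Origin at the centre of its underside. Not to be disturbed.
- bottle: Brown glass bottle with screw cap, 64 mm across, 200 mm high, upright. Origin at the centre of its underside. Not to be disturbed.
Things that resemble listed ones, but are neither listed nor needed, are in the scene too. What is shaped like the tall_box but pink or purple is not meant.

How it is judged:
By the outcome, as a careful person would: the job done as asked, in the order asked, and still so for the second after the job is handed in, with the robot touching nothing.
It also fails if it takes over 50 s, if anything falls off the work surface, if the arm or the gripper's body presses on something with over 40 N, if the wrist force passes 120 N, or if a joint passes its speed limit or range.

## Working session

There is one attempt and no reset: what is moved stays moved. The work goes in short steps, Python scripts to look and compute and a tool call to move; the robot and the scene stay as the last step left them, time stands still between calls to the robot, and variables do not carry over. Pictures are saved under pics/ and viewed, about 8 in all and at most 12, crops included, and the job is handed in when it is done.

Besides the shell and the picture viewer there is one more tool, called after ">>>" as name(argument=value, ...), one argument or row to a line, values as JSON. jog_arm: Moves the arm, as the interface text tells. Its arguments: {"type":"object","properties":{"targets":{"type":"array"},"fingers":{"type":"number"}},"required":["targets"]}

```bash
mkdir -p pics; ls
python3 - <<'E'
from plant import manip, cams
import cv2,numpy as np
for n in("scene","top"):
    f=cams.grab_frame(n); cv2.imwrite(f"pics/{n}0.png",f[:,:,::-1])
    c=cams.get_calibration(n); print(n,{k:np.round(v,4).tolist() if not isinstance(v,str) else v for k,v in c.items()})
print(manip.state())
E
```

```text
pics
scene {'camera_matrix': [[485.8984, 0.0, 261.4256], [0.0, 485.8984, 195.2571], [0.0, 0.0, 1.0]], 'cam_to_world': [[-0.7908, -0.3418, 0.5079, 1.2019], [0.6121, -0.4419, 0.6558, 0.8222], [0.0003, 0.8294, 0.5586, 0.8467], [0.0, 0.0, 0.0, 1.0]]}
top {'camera_matrix': [[437.2272, 0.0, 255.513], [0.0, 437.2272, 191.3924], [0.0, 0.0, 1.0]], 'cam_to_world': [[0.0008, 0.9775, -0.2108, 0.3125], [-1.0, 0.0021, 0.006, -0.0276], [0.0063, 0.2108, 0.9775, 1.2889], [0.0, 0.0, 0.0, 1.0]]}
{'time': 0.1, 'joint_pos': array([-1.28297990e+00,  5.33054112e-02,  1.61414030e+00,  1.52821614e-05,
        1.47597622e+00, -1.19019797e-01]), 'joint_vel': array([ 0.0013477 , -0.00146072, -0.00297792, -0.00012133,  0.00127361,
        0.00064178]), 'joint_efforts': array([ 1.03640530e-03, -3.94902885e+01, -3.71361744e+01, -1.02105032e-04,
        3.90881411e-03,  1.16126398e-05]), 'tool_pos': array([ 0.24715201, -0.57345836,  0.2301867 ]), 'tool_rot': array([-9.12025186e-04,  9.79381518e-01,  2.02017342e-01, -6.95234121e-05]), 'contact_force': array([-0.37289901, -0.61476353,  0.44287858]), 'ft_torque': array([-0.00167761,  0.0169749 ,  0.00249362]), 'gripper_width': 0.9984826708042139}
```

View pics/scene0.png

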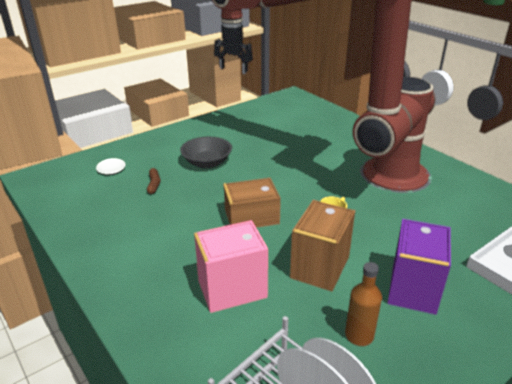

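View pics/top0.png

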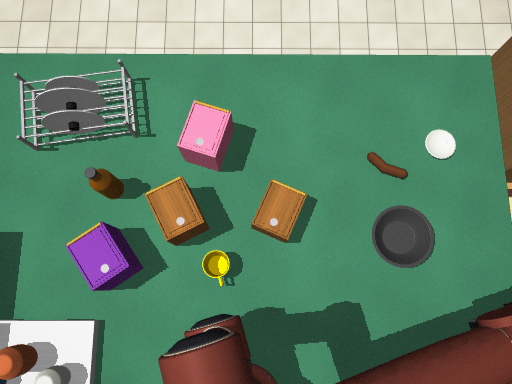

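The top view shows teak boxes at (177,210) and (280,210), a pink box at (207,135) and a purple one at (103,256). In the scene view the tall teak box is at (323,240) and the low one at (252,203). I choose top (177,210): it is teak, and it is the taller one in the scene view. Next I'll measure it and check it in a crop.

```bash
cat > h.py <<'E'
import numpy as np,cv2
from plant import manip,cams
def ray(n,uv):
    c=cams.get_calibration(n);K=np.array(c["camera_matrix"]);T=np.array(c["cam_to_world"])
    d=np.linalg.inv(K)@[uv[0],uv[1],1.];return T[:3,3],T[:3,:3]@(d*[1,-1,-1])
def onz(n,uv,z):
    o,d=ray(n,uv);return o+d*(z-o[2])/d[2]
def proj(n,P):
    c=cams.get_calibration(n);K=np.array(c["camera_matrix"]);T=np.array(c["cam_to_world"])
    p=T[:3,:3].T@(np.array(P)-T[:3,3]);q=K@(p*[1,-1,-1]);return q[:2]/q[2]
def tri(a,b):
    (o1,d1),(o2,d2)=ray("scene",a),ray("top",b)
    s=np.linalg.lstsq(np.c_[d1,-d2],o2-o1,rcond=None)[0]
    p,q=o1+s[0]*d1,o2+s[1]*d2;return (p+q)/2,np.linalg.norm(p-q)
def mark(img,c,r=14):
    x,y=c;w=img[y-r:y+r,x-r:x+r].astype(int)
    m=((w.max(2)-w.min(2)<45)&(w.min(2)>110)).astype(np.uint8)
    n,l,s,ce=cv2.connectedComponentsWithStats(m);k=1+np.argmax(s[1:,4]);return ce[k]+[x-r,y-r],s[k,4]
E
python3 - <<'E'
from h import *
t=cv2.imread("pics/top0.png");s=cv2.imread("pics/scene0.png")
a,na=mark(s,(332,211));b,nb=mark(t,(180,221));print(a,na,b,nb,tri(a,b),onz("top",b,.151),onz("scene",a,.151))
a,na=mark(s,(265,189));b,nb=mark(t,(273,222));print("low",tri(a,b),onz("top",b,.091))
print('cup',onz("top",(216,262),.075),'bottle',onz("top",(91,174),.2))
A=cv2.resize(t[160:260,125:225],(400,400),interpolation=cv2.INTER_CUBIC)
B=cv2.resize(s[190:290,275:375],(400,400),interpolation=cv2.INTER_CUBIC)
cv2.imwrite("pics/c1.png",np.hstack([A,B]))
E
```

```text
[329.70454545 210.5       ] 44 [179.94 220.82] 50 (array([0.47894475, 0.16259097, 0.15241701]), np.float64(0.0017055637371942492)) [0.4785693  0.16345235 0.151     ] [0.47807491 0.16064114 0.151     ]
low (array([ 0.48627833, -0.08520383,  0.09250379]), np.float64(0.002445843777523745)) [ 0.48559056 -0.08443554  0.091     ]
cup [0.37593314 0.07316476 0.075     ] bottle [0.59204215 0.38748632 0.2       ]
```

View pics/c1.png

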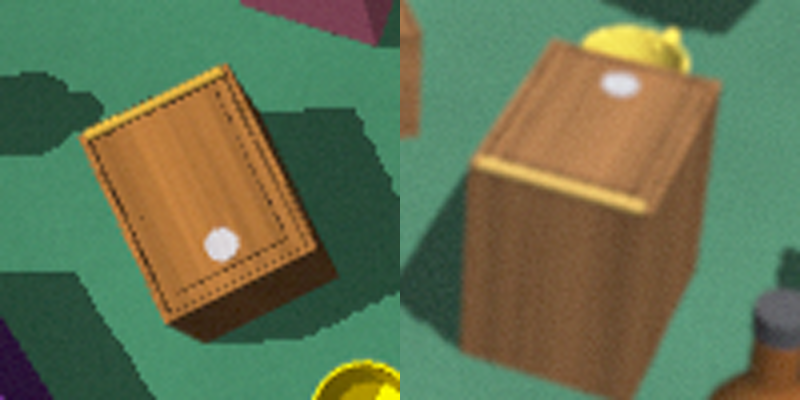

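The crop confirms tall teak walls and a yellow hinge at the back, with the mark near the front. The corners in the crop are (82,136), (228,66), (316,244) and (170,324).

```bash
cat >> h.py <<'E'
from scipy.spatial.transform import Rotation as R
def tool():
    s=manip.state();w,x,y,z=s["tool_rot"];return s["tool_pos"],R.from_quat([x,y,z,w]).as_matrix()
def shift(P):
    p,M=tool();return np.round((M.T@(np.array(P)-p))*1000,1)
E
python3 - <<'E'
from h import *
C=[onz("top",(125+u/4,160+v/4),.15)for u,v in[(82,136),(228,66),(316,244),(170,324)]]
bl,br,fr,fl=C;ctr=sum(C)/4
e=(bl+br-fl-fr)/2;w=(bl-br+fl-fr)/2
print(ctr,np.linalg.norm(e),np.linalg.norm(w),"yaw",np.degrees(np.arctan2(e[1],e[0])),np.degrees(np.arctan2(-w[0],w[1])))
m=np.array([.4786,.1625]);print("mark->centre yaw",np.degrees(np.arctan2(*(ctr[:2]-m)[::-1])),np.linalg.norm(ctr[:2]-m))
p,M=tool();print("toolx yaw",np.degrees(np.arctan2(M[1,0],M[0,0])),M.round(3).tolist())
print(shift([.4786,.1625,.23]))
E
```

```text
[0.51327837 0.17868234 0.15      ] 0.13762452008615889 0.10687792401227371 yaw 27.197973262344583 28.1049029842381
mark->centre yaw 25.015665459074523 0.03826823268108196
toolx yaw 23.30990286183066 [[0.918, 0.396, -0.001], [0.396, -0.918, 0.002], [0.0, -0.002, -1.0]]
[ 503.8 -584.3    1.4]
```

>>> jog_arm(
  targets=[
    [0.01, -0.01, -0.03, 0],
    [0.035, -0.04, -0.04, -4],
    [0.062, -0.071, -0.04, -4],
    [0.089, -0.102, -0.04, -4],
    [0.116, -0.133, -0.04, -4],
  ],
  fingers=0,
)

```text
time: 0.52
tool_pos: [0.3013, -0.4042, 0.271]
tool_rot: [-0.0, 0.972, 0.236, 0.0]
contact_force: [0.5, 0.2, 0.4]
gripper_width: 0.299
```

Run:
```python
from h import *
p,M=tool();print(p,np.degrees(np.arctan2(M[1,0],M[0,0])),shift([.4782,.1615,.25]),manip.state()["gripper_width"])
```

```text
[ 0.30126214 -0.40422902  0.27098228] 27.25489561174765 [ 416.4 -421.9   21.2] 0.29906545470258666
```

>>> jog_arm(
  targets=[
    [0.028, -0.028, 0, 0],
    [0.056, -0.056, 0, 0],
    [0.084, -0.084, 0, 0],
    [0.112, -0.112, 0, 0],
    [0.14, -0.14, 0, 0],
  ],
)

```text
time: 0.93
tool_pos: [0.3612, -0.2154, 0.2708]
tool_rot: [-0.0, 0.972, 0.236, -0.0]
contact_force: [0.6, 0.3, 0.0]
gripper_width: -0.002
```

>>> jog_arm(
  targets=[
    [0.028, -0.028, 0, 0],
    [0.056, -0.056, 0, 0],
    [0.084, -0.084, 0, 0],
    [0.112, -0.112, 0, 0],
    [0.14, -0.14, 0, 0],
  ],
)

```text
time: 1.35
tool_pos: [0.4214, -0.0266, 0.2711]
tool_rot: [0.0, 0.972, 0.236, 0.0]
contact_force: [2.0, -0.4, 0.8]
gripper_width: -0.0
```

Run:
```python
from h import *
p,M=tool();print(p,np.degrees(np.arctan2(M[1,0],M[0,0])),shift([.4782,.1615,.18]))
```

```text
[ 0.42142187 -0.02663302  0.27106786] 27.306873151301826 [ 136.7 -141.1   91.1]
```

>>> jog_arm(
  targets=[
    [0.028, -0.028, 0, 0],
    [0.056, -0.057, 0, 0],
    [0.084, -0.086, 0, 0],
    [0.112, -0.115, 0, 0],
    [0.136, -0.141, 0.0, 0],
  ],
)

```text
time: 1.77
tool_pos: [0.4776, 0.1616, 0.2708]
tool_rot: [-0.0, 0.972, 0.237, -0.0]
contact_force: [-0.2, -0.5, 0.2]
gripper_width: -0.001
```

>>> jog_arm(
  targets=[
    [0, 0, 0.035, 0],
    [0, 0, 0.07, 0],
    [0, 0, 0.09, 0],
    [0, 0, 0.09, 0],
  ],
)

```text
time: 2.1
tool_pos: [0.4737, 0.1587, 0.1747]
tool_rot: [-0.0, 0.972, 0.236, -0.006]
contact_force: [-0.6, -0.7, 0.2]
gripper_width: 0.0
```

Run:
```python
from h import *
print(shift([.4782,.1615,.152]),manip.state()["contact_force"])
t=cams.grab_frame("top");s=cams.grab_frame("scene")
A=cv2.resize(t[150:270,115:235],(400,400),interpolation=cv2.INTER_CUBIC)
B=cv2.resize(s[160:280,265:385],(400,400),interpolation=cv2.INTER_CUBIC)
cv2.imwrite("pics/c2.png",np.hstack([A,B])[:,:,::-1])
```

```text
[ 5.5 -0.4 22.6] [-0.58988228 -0.71045108  0.23956325]
```

View pics/c2.png

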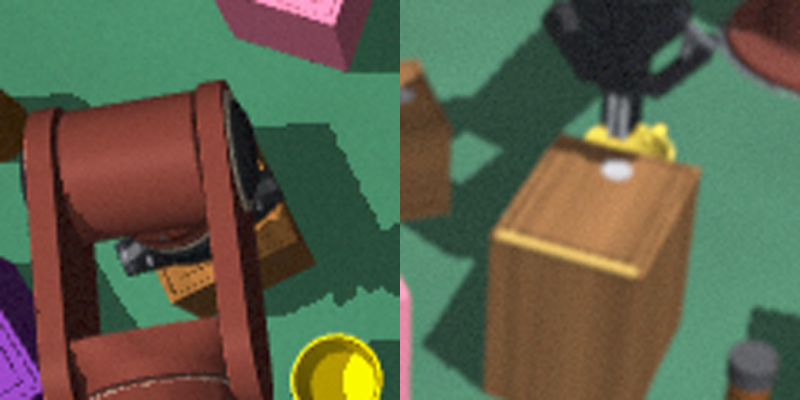

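The shut fingertip hangs just above the mark in the scene view: the tip is at crop (620,138) and the mark at (617,170). I'll settle, then press in small steps.

>>> jog_arm(
  targets=[
    [0, 0, 0.005, 0],
    [0, 0, 0.01, 0],
    [0, 0, 0.015, 0],
    [0, 0, 0.015, 0],
    [0, 0, 0.015, 0],
  ],
)

```text
time: 2.62
tool_pos: [0.4778, 0.1589, 0.1665]
tool_rot: [-0.0, 0.972, 0.236, 0.0]
contact_force: [0.4, -0.3, -0.1]
gripper_width: -0.0
```

Run:
```python
from h import *
print(shift([.4782,.1615,.152]),manip.state()["contact_force"])
```

```text
[ 1.6 -2.1 14.5] [ 0.43210619 -0.32312548 -0.08789356]
```

>>> jog_arm(
  targets=[
    [0.001, -0.002, 0.004, 0],
    [0.001, -0.002, 0.008, 0],
    [0.001, -0.002, 0.012, 0],
    [0.001, -0.002, 0.014, 0],
    [0.001, -0.002, 0.014, 0],
  ],
)

```text
time: 3.03
tool_pos: [0.4771, 0.1612, 0.1513]
tool_rot: [-0.0, 0.972, 0.236, -0.001]
contact_force: [-0.6, 0.3, 0.2]
gripper_width: 0.0
```

>>> jog_arm(
  targets=[
    [0, 0, 0.001, 0],
    [0, 0, 0.002, 0],
    [0, 0, 0.003, 0],
    [0, 0, 0.003, 0],
  ],
)

```text
time: 3.37
tool_pos: [0.4778, 0.1612, 0.1497]
tool_rot: [0.0, 0.972, 0.236, 0.0]
contact_force: [-0.7, -0.2, 2.4]
gripper_width: 0.003
```

Contact at about z = 0.150; I'll keep pressing.

>>> jog_arm(
  targets=[
    [0, 0, 0.001, 0],
    [0, 0, 0.002, 0],
    [0, 0, 0.003, 0],
    [0, 0, 0.003, 0],
  ],
)

```text
time: 3.7
tool_pos: [0.4779, 0.1613, 0.1464]
tool_rot: [-0.0, 0.972, 0.236, 0.0]
contact_force: [-0.3, -0.6, 2.9]
gripper_width: -0.002
```

>>> jog_arm(
  targets=[
    [0, 0, 0.001, 0],
    [0, 0, 0.002, 0],
    [0, 0, 0.002, 0],
  ],
)

```text
time: 3.95
tool_pos: [0.4779, 0.1613, 0.1443]
tool_rot: [-0.0, 0.972, 0.236, 0.0]
contact_force: [0.1, 0.9, 2.8]
gripper_width: -0.002
```

>>> jog_arm(
  targets=[
    [0, 0, 0.001, 0],
    [0, 0, 0.001, 0],
    [0, 0, 0.001, 0],
  ],
)

```text
time: 4.2
tool_pos: [0.478, 0.1613, 0.1438]
tool_rot: [-0.0, 0.972, 0.236, 0.0]
contact_force: [-1.2, 0.2, 5.1]
gripper_width: -0.001
```

The force is rising, so the lid is at its stop. Withdraw straight up, quickly.

>>> jog_arm(
  targets=[
    [0, 0, -0.04, 0],
    [0, 0, -0.08, 0],
    [0, 0, -0.12, 0],
    [0, 0, -0.12, 0],
    [0, 0, -0.12, 0],
  ],
)

```text
time: 4.62
tool_pos: [0.4791, 0.1615, 0.2662]
tool_rot: [0.0, 0.972, 0.236, 0.003]
contact_force: [0.1, 0.3, -0.5]
gripper_width: -0.002
```

Run:
```python
from h import *
t=cams.grab_frame("top");s=cams.grab_frame("scene")
A=cv2.resize(t[150:270,115:235],(400,400),interpolation=cv2.INTER_CUBIC)
B=cv2.resize(s[160:280,265:385],(400,400),interpolation=cv2.INTER_CUBIC)
cv2.imwrite("pics/c3.png",np.hstack([A,B])[:,:,::-1])
p,M=tool();h=np.array([.4782,.1615])+.105*M[:2,0];print("hinge",h)
for r in(-.129-.065,-.129-.045,-.129): print(r,shift([*(h+r*M[:2,0]),.17]),h+r*M[:2,0])
```

```text
hinge [0.57149614 0.20967458]
-0.194 [-87.7   0.2  91.9] [0.39912041 0.12066631]
-0.174 [-67.7   0.2  91.9] [0.41689111 0.12984242]
-0.129 [-22.7   0.2  91.8] [0.45687517 0.15048867]
```

View pics/c3.png

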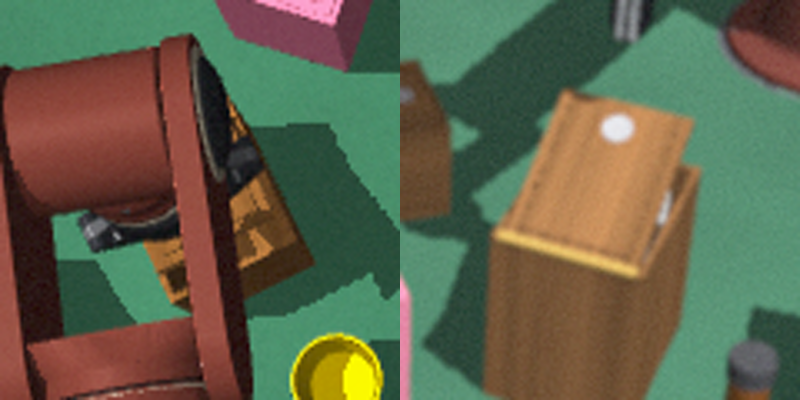

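The lid is ajar: in the scene crop its front edge (565–690, 95–120) stands above the walls. I'll go round to the front of the edge, clear of it, and come down to just above wall height.

>>> jog_arm(
  targets=[
    [-0.03, 0, 0, 0],
    [-0.06, 0, 0, 0],
    [-0.06, 0, 0.03, 0],
    [-0.06, 0, 0.06, 0],
    [-0.06, 0, 0.085, 0],
  ],
)

```text
time: 5.13
tool_pos: [0.4223, 0.1333, 0.1743]
tool_rot: [-0.0, 0.972, 0.236, -0.002]
contact_force: [0.3, 0.5, -0.6]
gripper_width: 0.003
```

>>> jog_arm(
  targets=[
    [0, 0, 0, 0],
    [0, 0, 0, 0],
    [0.008, 0, 0, 0],
    [0.016, 0, 0, 0],
    [0.024, 0, 0, 0],
  ],
)

```text
time: 5.55
tool_pos: [0.4477, 0.1453, 0.1803]
tool_rot: [0.0, 0.972, 0.236, 0.002]
contact_force: [0.6, 0.1, -0.4]
gripper_width: -0.002
```

```bash
cat >> h.py <<'E'
def rel():
    p,M=tool();u=M[:2,0];d=p[:2]-[.5715,.2097]
    print("rel hinge mm",d@u*1000,(p[2]-.15)*1000,"lat",d@M[:2,1]*1000,"F",manip.state()["contact_force"].round(1))
E
python3 -c "
from h import *
rel()"
```

```text
rel hinge mm -139.53892953968383 30.26387881400841 lat 0.4043247844718953 F [ 0.6  0.1 -0.4]
```

>>> jog_arm(
  targets=[
    [0.006, 0, 0, 0],
    [0.012, 0, 0, 0],
    [0.016, 0, -0.006, 0],
    [0.02, 0, -0.013, 0],
    [0.023, 0, -0.019, 0],
  ],
)

```text
time: 5.97
tool_pos: [0.4662, 0.1552, 0.1981]
tool_rot: [0.0, 0.972, 0.236, -0.001]
contact_force: [-3.2, -2.7, 1.1]
gripper_width: 0.0
```

Run:
```python
from h import *
rel()
s=cams.grab_frame("scene")
cv2.imwrite("pics/c4.png",cv2.resize(s[120:270,250:400],(450,450),interpolation=cv2.INTER_CUBIC)[:,:,::-1])
```

```text
rel hinge mm -118.53935718401314 48.12488683902111 lat 0.10907240518712295 F [-3.2 -2.7  1.1]
```

View pics/c4.png

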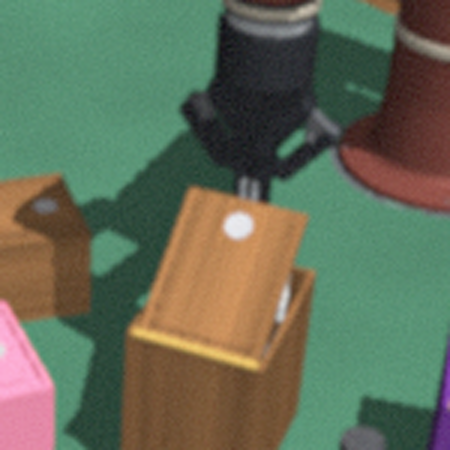

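The lid has started up, with the finger on the front edge at crop (250,190). The side force is about 4 N, so I'll go more upward than forward from here to let friction help.

>>> jog_arm(
  targets=[
    [0, 0, -0.006, 0],
    [0.003, 0, -0.012, 0],
    [0.006, 0, -0.017, 0],
    [0.01, 0, -0.023, 0],
    [0.014, 0, -0.028, 0],
  ],
)

```text
time: 6.43
tool_pos: [0.4791, 0.162, 0.2262]
tool_rot: [-0.0, 0.972, 0.236, 0.001]
contact_force: [-1.3, -0.7, -0.5]
gripper_width: 0.002
```

```bash
python3 -c "
from h import *
rel()"
```

```text
rel hinge mm -103.98418198070338 76.16402859438162 lat 0.0019370724156149773 F [-1.3 -0.7 -0.5]
```

>>> jog_arm(
  targets=[
    [0.005, 0, -0.005, 0],
    [0.011, 0, -0.011, 0],
    [0.019, 0, -0.017, 0],
    [0.028, 0, -0.022, 0],
    [0.037, 0, -0.026, 0],
  ],
)

```text
time: 6.85
tool_pos: [0.5126, 0.1792, 0.2525]
tool_rot: [-0.0, 0.972, 0.236, 0.001]
contact_force: [0.2, -1.6, 1.2]
gripper_width: -0.003
```

```bash
python3 -c "
from h import *
rel()"
```

```text
rel hinge mm -66.35213583828357 102.46885578590656 lat 0.10122482158014025 F [ 0.2 -1.6  1.2]
```

>>> jog_arm(
  targets=[
    [0.008, 0, -0.003, 0],
    [0.017, 0, -0.004, 0],
    [0.026, 0, -0.004, 0],
    [0.035, 0, -0.004, 0],
    [0.044, 0, -0.004, 0],
  ],
)

```text
time: 7.27
tool_pos: [0.5512, 0.1993, 0.2547]
tool_rot: [-0.0, 0.972, 0.236, -0.0]
contact_force: [0.8, -0.7, 0.7]
gripper_width: 0.001
```

Run:
```python
from h import *
rel()
s=cams.grab_frame("scene")
cv2.imwrite("pics/c5.png",cv2.resize(s[100:270,240:410],(450,450),interpolation=cv2.INTER_CUBIC)[:,:,::-1])
```

```text
rel hinge mm -22.795975958623938 104.74012740588509 lat -0.05063460187117234 F [ 0.8 -0.7  0.7]
```

View pics/c5.png

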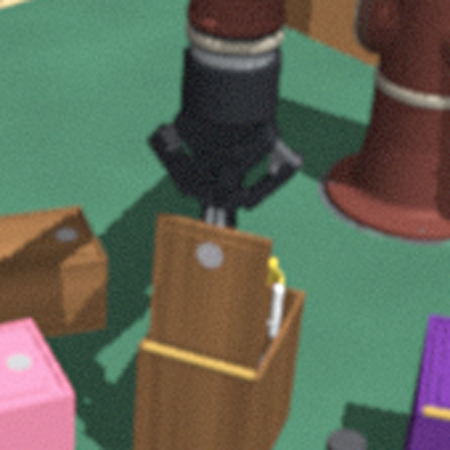

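The lid is nearly upright, with the fingertip behind its top edge. I'll push on past dead centre slowly.

>>> jog_arm(
  targets=[
    [0.007, 0, 0, 0],
    [0.014, 0, 0, 0],
    [0.021, 0, 0, 0],
    [0.028, 0, 0, 0],
    [0.034, 0, 0, 0],
  ],
)

```text
time: 7.73
tool_pos: [0.5814, 0.2148, 0.2552]
tool_rot: [-0.0, 0.972, 0.236, 0.0]
contact_force: [-0.1, -0.8, -0.4]
gripper_width: -0.002
```

```bash
python3 -c "
from h import *
rel()"
```

```text
rel hinge mm 11.105627993359033 105.21242058002426 lat 0.03741569217436697 F [-0.1 -0.8 -0.4]
```

>>> jog_arm(
  targets=[
    [0.004, 0, 0, 0],
    [0.008, 0, 0, 0],
    [0.008, 0, 0, 0],
    [0.008, 0, 0, 0],
  ],
)

```text
time: 8.07
tool_pos: [0.5875, 0.2179, 0.255]
tool_rot: [0.0, 0.972, 0.236, -0.001]
contact_force: [-2.7, -1.2, 0.1]
gripper_width: -0.003
```

Run:
```python
from h import *
rel()
s=cams.grab_frame("scene")
cv2.imwrite("pics/c6.png",cv2.resize(s[100:270,240:410],(450,450),interpolation=cv2.INTER_CUBIC)[:,:,::-1])
```

```text
rel hinge mm 17.990671502824014 104.98313664544153 lat 0.009390670425747928 F [-2.7 -1.2  0.1]
```

View pics/c6.png

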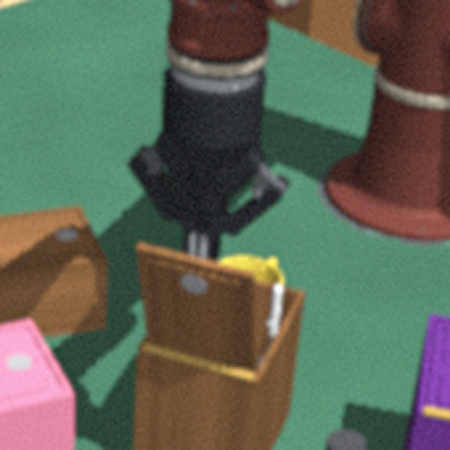

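The lid leans back and is at its stop, with about 3 N on the finger. Withdraw towards the robot, then up.

>>> jog_arm(
  targets=[
    [-0.015, 0, 0, 0],
    [-0.045, 0, 0, 0],
    [-0.08, 0, -0.005, 0],
    [-0.11, 0, -0.03, 0],
    [-0.14, 0, -0.05, 0],
  ],
)

```text
time: 8.53
tool_pos: [0.4619, 0.1534, 0.3053]
tool_rot: [-0.0, 0.972, 0.236, -0.0]
contact_force: [1.0, 0.7, 1.3]
gripper_width: -0.002
```

>>> jog_arm(
  targets=[
    [0, 0.03, -0.01, 0],
    [0, 0.07, -0.01, 0],
    [0, 0.11, -0.01, 0],
    [0, 0.15, -0.01, 0],
    [0, 0.19, -0.01, 0],
  ],
)

```text
time: 8.95
tool_pos: [0.5514, -0.0166, 0.3163]
tool_rot: [0.0, 0.972, 0.236, 0.002]
contact_force: [0.3, 0.8, -0.4]
gripper_width: 0.001
```

Run:
```python
from h import *
t=cams.grab_frame("top");s=cams.grab_frame("scene")
cv2.imwrite("pics/top7.png",t[:,:,::-1]);cv2.imwrite("pics/scene7.png",s[:,:,::-1])
B=cv2.resize(s[120:300,220:400],(390,390));A=cv2.resize(t[140:290,70:220],(390,390))
cv2.imwrite("pics/c7.png",np.hstack([A,B])[:,:,::-1])
d=cv2.absdiff(cv2.imread("pics/scene0.png"),s[:,:,::-1]).max(2)
for n,(x,y,w,h) in dict(low=(222,178,60,50),pestle=(143,165,20,30),bowl=(178,135,56,34),bottle=(344,260,40,86),tallbody=(290,235,62,55)).items(): print(n,np.mean(d[y:y+h,x:x+w]>40))
print(manip.state()["contact_force"])
```

```text
low 0.09366666666666666
pestle 0.0
bowl 0.0
bottle 0.0
tallbody 0.02756598240469208
[-0.56160713  0.82380911 -0.70479326]
```

View pics/c7.png

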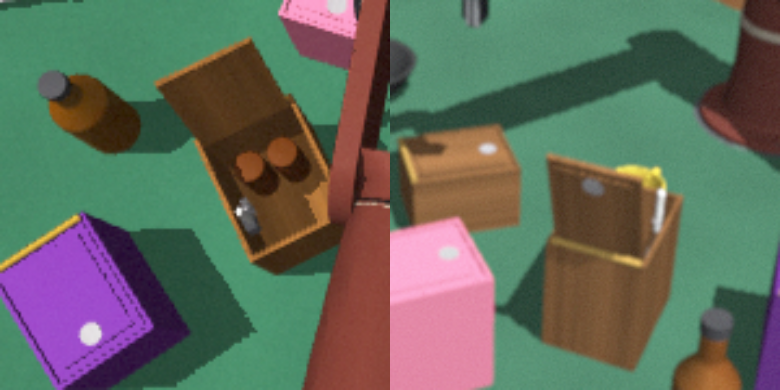

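The lid leans back open with the arm clear. The low box is shut, and only a shadow falls on its lid. Handing in.

```bash
python3 -c "
from plant import manip
print(manip.job_done(),manip.state()['time'])"
```

```text
the job is handed in; nothing more can be done
the job is handed in; nothing more can be done
```

The tall teak box is open and its lid leans back on its stop; I handed the job in at about 9 s of robot time.

- **What I did:** I pressed the thumb mark with the shut fingertips, about 6 mm down and about 5 N at the end, then withdrew. The lid sprang ajar by itself. I then pushed its front edge up and over with the fingertip, at up to about 4 N from the side, and drew the arm well clear.
- **Last checks:** The last pictures show the lid still leaning back after the arm had withdrawn, with the gripper touching nothing. The low box is shut. Pestle, bowl and bottle show no change between the first and last scene pictures.
- **Less certain:** The comparison changed by 9% at the low box and 3% at the tall box. I put the first down to the arm's shadow and the second to shadow and the moved lid. I did not measure the boxes' final positions separately, and the cup was checked only by eye.

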